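# Put the rinsed bottle and mixing board to dry

## Task

Clear the rinse rack onto the drying stand: turn the spray bottle that lies in it upside down and lower it neck first over the free peg until it hangs fully home, its bottom resting on the peg's tip, and lean the mixing board at a slant in the bay beside the pegs, one long edge down on the tray between the rail and the back lip, square to the rail, and its face resting against the rail. Let neither of them drop, and leave the bottle that is already drying and the other things on the bench where they are.

Things in the scene. Friction and masses are not known exactly. Their poses are not given: they have to be found in the camera images.
- bottle: rinsed white plastic bottle, open neck: 130 long, body 58 in diameter up to 88 from the base, then a shoulder to the neck, 34 outside, 28 inside (from 104 on); wall 3, bottom 5 thick, 90 g. Origin: centre of the base's outer face; z along its axis, base to mouth. Starts lying loose in the rinse rack, 30 degrees from level, mouth low and to the robot; lifts straight up out of it
- bottle_mouth (a point): centre of the mouth of that bottle, 130 from the base along its axis
- board: white plastic mixing board, a slab 10 thick (x), 150 long (y), 130 high (z), 180 g. Origin: middle of its lower long edge. It starts upright on that edge in a 17 wide wire slot of the rinse rack, 4 above the bench; the slot's wires reach 52 above the bench, the board's top edge is at 134 and free
- board_center (a point): centre of that board, 65 above the middle of its lower edge
- rinse_rack: fixed wire rack on a steel tray 210 (x) by 200 (y), origin at the centre of its underside, z up, x away from the robot (turned up to 0.25 rad). In its frame the bottle lies along x at y = -48, base centre at x = 48, z = 115, on two wires 40 apart, mouth against a cross wire; the board stands along x at y = 67
- stand: fixed drying stand: steel drip tray 190 (x) by 440 (y), floor 4 above the bench, lip 18 high all round (back lip's inner face at x = +91). Origin: centre of its underside, z up, x away from the robot (turned up to 0.2 rad). Two pegs at x = -15, y = -165 and y = -45; either one may be the free one. The empty leaning bay is centred on y = 115
- board_rail: the stand's rail, a level steel bar 8 thick, 170 long, along the stand's y, a post at each end; origin: middle of the bar, at x = 52, y = 115, z = 73 of the stand. The board goes on its far side (between rail and back lip, x = 56 to 91), its top leaning towards the robot: with its foot against the lip it slants 20 degrees from vertical
- free_peg_tip (a point): tip of the free upright peg of the stand: a steel rod 12 thick with a round end; the tip is 154 above the bench, 150 above the tray
- drying_bottle: a bystander: a bottle of the same kind, already upside down on the other peg, 120 from the free one; origin at the centre of its base, which is on top. It is to stay there
- pigment_jar: a bystander: a closed jar 64 in diameter, 75 high, beyond the stand and rack; origin at the centre of its underside
- spray_head: a bystander: a grey trigger spray head about 90 by 80, 38 high, lying flat on the bench beyond the stand and rack; origin under its screw collar
- wash_brush: a bystander: a brush 170 long lying beyond the stand and rack; origin at its middle

How it is judged:
At the end, for the whole second after the job is handed in: Bottle at rest upside down on the free peg, within 12 degrees of vertical, tip under 12 mm from its base's outer face (5 when seated). Board at rest, long edge on the tray behind the rail and touching it, slant 7 to 31 degrees, within 11 degrees of square and 55 mm of the rail's middle (angle between bottle's own z axis and vertical above 2.93 rad and z of free_peg_tip in the frame of bottle between 0 and 0.012 m and horizontal distance between free_peg_tip and bottle below 0.025 m and linear speed of each of bottle, board below 0.03 m/s and contact force between board and board_rail above 0.03 N and angle between the z axis of board and the z axis of stand, either way round between 0.12 and 0.55 rad and angle between the y axis of board and the y axis of stand, either way round below 0.2 rad and x of board_center in the frame of stand between 0.053 and 0.085 m and y of board_center in the frame of stand between 0.06 and 0.17 m and z of board_center in the frame of stand below 0.074 m).
It fails at once if the bottle is dropped (it falls freely by about 20 mm or more) (linear speed of bottle above 0.6 m/s and contact force between the fingers and bottle below 0.05 N).
It fails at once if the board is dropped (it falls freely by about 20 mm or more) (linear speed of board above 0.6 m/s and contact force between the fingers and board below 0.05 N).
It fails at once if the bottle already drying is moved by more than 25 mm (distance of drying_bottle from where it was at the start of the episode above 0.025 m).
It fails at once if the jar, the spray head or the brush is moved by more than 25 mm (distance of any of pigment_jar, spray_head, wash_brush from where it was at the start of the episode above 0.025 m).
It also fails if it takes over 72 s, if anything falls off the work surface, if the arm or the gripper's body presses on something with over 40 N, if the wrist force passes 120 N, or if a joint passes its speed limit or range.

## Robot

A 6-joint arm with a two-finger parallel gripper is mounted at the origin on the work surface. World frame = base frame: x ahead of the robot, y to its left, z up, the work surface at z = 0. Lengths are in m, angles in rad, forces in N, time in s.
With the tool pointing down it reaches from about 0.35 to 0.85 m from the base axis. Payload 8.1 kg.
Tool frame: the origin (TCP) lies at the very end of the fingers, on their centre line; the grasp point (between the pads) lies 19 mm behind it; z points along the fingers, y is the line along which they close (so a half turn about z gives the same grasp; the last joint's range is limited). The gripper opens to 93 mm and grips with 3 to 60 N. Pads are 15 mm wide; open, the fingers measure 128 mm over their backs; the gripper's body (75 mm by 188 mm) begins 65 mm behind the grasp point.
Start: joints at [1.249, 0.13, 1.488, -0, 1.523, -0.085], TCP at [0.141, 0.583, 0.219] pointing down, gripper open.
Joint ranges: [-2.96, 2.96], [-0.89, 2.26], [0.02, 2.5], [-1.34, 4.48], [0, 2.73], [-2.66, 2.66]. Speed limits (rad/s): [2.39, 2.39, 2.79, 3.14, 3.14, 3.14].

## Interface

Orientations are given as a unit quaternion [w, x, y, z].
In Python, from station import robot gives the robot as it stands. The module is installed in compiled form; this text tells all that it offers.
- The arm moves only by the tool apply_moves, never from a script. Its argument "steps" is one flat list of numbers, 7 for each row, row after row: the opening, from 0 (shut) to 1 (fully open), then the shift along the tool's x, y, z in units of 0.3 m (1.0 is 0.3 m), then the turn, a rotation vector about the tool's x, y, z in units of pi/2 rad (1.0 is pi/2 rad). In form: [claw, dx, dy, dz, rx, ry, rz, claw, dx, dy, dz, rx, ry, rz, ...]. A call has 1 to 12 rows; each row is the pose to reach, as a shift and turn from the pose commanded when the call began, along the tool's axes at that moment; what a row does not reach only later rows make up. A row lasts 1/10 s, in which the tool goes at most 50 mm and 8.59 degrees, less where a joint would pass 70% of its speed; a pose out of reach is approached as far as the arm can. A call with a number of a shift or a turn outside -1 to 1 is refused whole. A call with a gripper value outside its range is refused whole. The fingers move at their own pace and stop on an object; the grip force is fixed at half the most. Time passes only in rows, so rows that repeat a pose let the fingers close. It gives the time, the measured TCP pose, the force, the opening and the grip force at its end, in the units of the state.
- robot.sense(): the state, without advancing time (a new reading comes with each control period).
- robot.read_camera(name): name is "scene" or "top" or "wrist"; returns a dict with "img" (420x560x3 uint8, red, green, blue), "mtx" (3x3 intrinsics, pixels), "view" (4x4, takes a point from world to camera coordinates). Camera axes: x right, y down, z forward; pixel columns grow to the right and rows downward; lengths in m; the calibration is good to about 2 mm. A picture is of the moment at which its call begins. There is no depth.
- robot.hand_in(): hands the job in; it is judged then, once.
Trained networks look in a picture, given as the dict that the camera call returned (one of the last four; its "shot" number tells which), for a name from the list of things; names that differ only in an ending like _2 or _b are one class to them, and where a whole thing is asked for, a point or a joint stands for the part that bears it (a point fixed in the world has none). Each returns a list of dicts, best first, with "p" (0 to 1); they miss things now and then, are a little off and sometimes report something else, mostly with a low value. They report only what shows in the picture. A call takes as long as a camera call.
- robot.spot_in(thing, picture): "centre" ([column, row] in pixels, amid what is visible of it).
The state is a dict: "time_s": time; "joint_pos": joint angles; "joint_velocities": joint speeds; "tau": joint torques, N m; "eef_pos": TCP position; "orientation": TCP orientation; "wrist_force": force on the tool from outside, world axes, zero at the start; "wrist_torque": the same for the moment, N m; "grip_width": opening from 0.0 (shut) to 1.0 (fully open); "finger_force": force on a finger pad.
Only numpy, scipy, OpenCV 4.12 (cv2) and the standard library are available. Lean on these libraries where they do the work, as an engineer would, in place of code of your own. Each camera call takes 0.05 s, during which the arm holds its last target. There are 200 camera calls.

## Working session

There is one attempt and no reset: what is moved stays moved. The work goes in short steps, Python scripts to look and compute and a tool call to move; the robot and the scene stay as the last step left them, time stands still between calls to the robot, and variables do not carry over. Pictures are saved under pics/ and viewed, at most 10 in all, crops included, and the job is handed in when it is done.

Besides the shell and the picture viewer there is one more tool, called after "Emit:" as a command line: name --argument value ..., lists and objects as JSON in quotes. apply_moves: Moves the arm, as the interface text tells. Shifts and turns lie within -1 to 1; 1 stands for 0.3 m of shift or pi/2 rad of turn. Its arguments: {"type":"object","properties":{"steps":{"type":"array","items":{"type":"number","minimum":-1,"maximum":1}}},"required":["steps"]}

```bash
mkdir -p pics
cat > h.py <<'E'
import numpy as np, cv2
from station import robot
from scipy.spatial.transform import Rotation as R
E
python3 - <<'E'
from h import *
s=robot.sense(); print(s)
names=["bottle","bottle_mouth","board","board_center","rinse_rack","stand","board_rail","free_peg_tip","drying_bottle","pigment_jar","spray_head","wash_brush"]
for c in ["scene","top"]:
    p=robot.read_camera(c); cv2.imwrite(f"pics/{c}0.png",p["img"][:,:,::-1])
    np.savez(f"{c}0.npz",img=p["img"],mtx=p["mtx"],view=p["view"])
    print(c,p["mtx"].tolist(),np.round(p["view"],4).tolist())
    for n in names: print(n,[(np.round(d["centre"],1).tolist(),round(d["p"],2)) for d in robot.spot_in(n,p)[:3]])
E
```

```text
{'time_s': 0.0, 'joint_pos': array([ 1.24859855e+00,  1.31137284e-01,  1.48928001e+00, -3.28206418e-05,
        1.52295624e+00, -8.54089278e-02]), 'joint_velocities': array([ 0.00100385,  0.00087973,  0.00041004,  0.00113126, -0.0015755 ,
        0.00038069]), 'tau': array([ 1.21247373e-03, -5.59866464e+01, -4.91753483e+01,  7.68714678e-02,
        3.60128295e-02, -1.45517984e-04]), 'eef_pos': array([0.14056852, 0.58273036, 0.21760128]), 'orientation': array([-1.64169393e-04,  1.18117183e-01,  9.92999264e-01, -8.75328909e-04]), 'wrist_force': array([-0.12994638, -0.24978162, -0.0571853 ]), 'wrist_torque': array([-0.05382363, -0.02275793,  0.01079554]), 'finger_force': 0.0, 'grip_width': 1.0026869143675274}
scene [[478.0127497968119, 0.0, 281.5306386231325], [0.0, 478.0127497968119, 205.10683703056094], [0.0, 0.0, 1.0]] [[-0.0461, 0.9989, 0.0035, 0.0363], [0.6063, 0.0307, -0.7947, -0.2687], [-0.7939, -0.0345, -0.607, 1.6132], [0.0, 0.0, 0.0, 1.0]]
bottle [([188.6, 205.5], 0.95)]
bottle_mouth [([185.6, 204.9], 0.68)]
board [([236.8, 207.4], 0.63)]
board_center [([238.7, 203.7], 0.77), 
[... 423 characters left out ...]
4247677, 0.0, 283.5334042512646], [0.0, 546.1394374247677, 214.8331304965512], [0.0, 0.0, 1.0]] [[0.014, -0.9999, 0.0022, -0.0379], [-0.994, -0.0141, -0.1084, 0.6017], [0.1084, -0.0007, -0.9941, 1.2364], [0.0, 0.0, 0.0, 1.0]]
bottle [([376.2, 228.6], 0.6)]
bottle_mouth [([375.0, 225.0], 0.77)]
board [([325.8, 243.0], 0.68)]
board_center [([323.1, 245.1], 0.74)]
rinse_rack [([348.0, 240.6], 0.79)]
stand [([182.6, 258.7], 0.76), ([324.0, 243.5], 0.51)]
board_rail [([133.8, 244.7], 0.67)]
free_peg_tip [([209.4, 261.2], 0.57)]
drying_bottle [([254.3, 251.4], 0.79)]
pigment_jar [([257.8, 149.8], 0.98), ([167.0, 154.1], 0.57)]
spray_head [([368.5, 129.6], 0.67)]
wash_brush [([168.4, 151.3], 0.77)]
```

View pics/scene0.png

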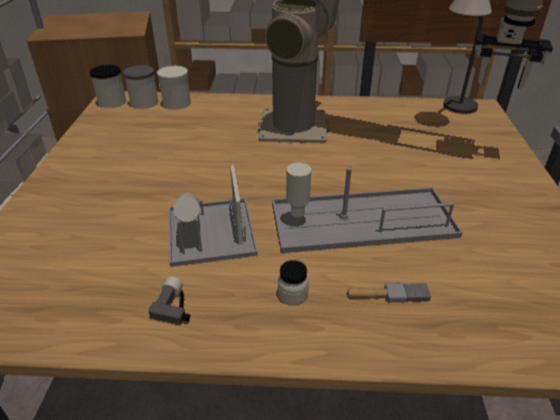

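View pics/top0.png

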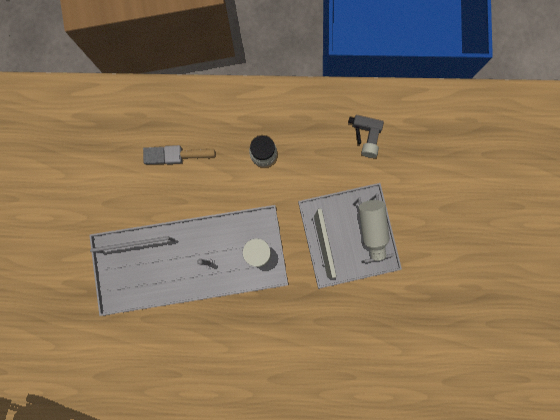

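The scene view shows the rack at left, with the bottle at about (188,205) and the board's edge at (237,170–242). The drying bottle is at (298,187), the free peg's tip at about (348,170), and the rail at (382–450,208). In the top view the peg tip is at about (199,262), the stand's corners at (93,235), (276,207), (287,286) and (102,314), and the rack's at (300,202), (381,185), (399,268) and (317,287). I'll enlarge both to refine these.

Run:
```python
import numpy as np, cv2
t=np.load("top0.npz")["img"][180:320,85:405,::-1]; s=np.load("scene0.npz")["img"][155:265,160:465,::-1]
f=lambda a:cv2.convertScaleAbs(cv2.resize(a,None,fx=2.4,fy=2.4,interpolation=cv2.INTER_CUBIC),alpha=1.3)
a,b=f(t),f(s); w=max(a.shape[1],b.shape[1])
p=lambda i:cv2.copyMakeBorder(i,0,0,0,w-i.shape[1],cv2.BORDER_CONSTANT)
cv2.imwrite("pics/comp.png",np.vstack([p(a),p(b)])); print(a.shape,b.shape)
```

```text
(336, 768, 3) (264, 732, 3)
```

View pics/comp.png

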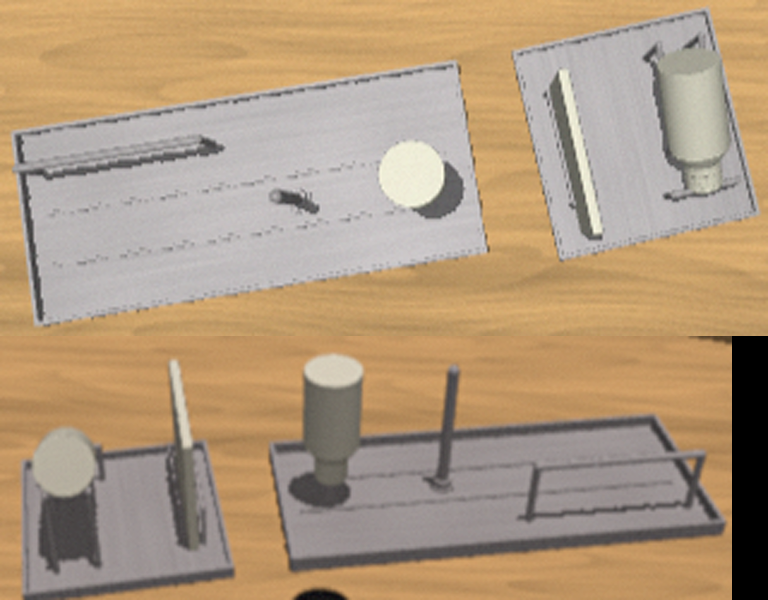

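```bash
cat > fit.py <<'E'
from h import *
from scipy.optimize import least_squares
T=np.load("top0.npz");S=np.load("scene0.npz")
def proj(C,P):
    q=(C["view"]@np.r_[P,1])[:3]; u=C["mtx"]@q; return u[:2]/u[2]
t=lambda u,v:np.array([85+u/2.4-.3,180+v/2.4-.3]); s=lambda u,v:np.array([160+u/2.4-.3,155+(v-336)/2.4-.3])
def tri(a,b):
    f=lambda P:np.r_[proj(T,P)-a,proj(S,P)-b]; r=least_squares(f,[.5,0,.1]); return r.x,r.fun
def pose(obs,hz=None):
    # obs: (cam,pix,local xyz)
    def f(p):
        c,n=np.cos(p[2]),np.sin(p[2]); out=[]
        for C,px,l in obs:
            z=l[2] if l[2] is not None else p[3]
            out.append(proj(C,[p[0]+c*l[0]-n*l[1],p[1]+n*l[0]+c*l[1],z])-px)
        return np.concatenate(out)
    r=least_squares(f,[.5,0,.1,.005],loss="soft_l1"); return r.x,np.round(f(r.x).reshape(-1,2),1).tolist()
if __name__=="__main__":
    L=.018
    print("stand",*pose([(T,t(14,132),(.095,.22,L)),(T,t(457,63),(.095,-.22,L)),(T,t(488,250),(-.095,-.22,L)),(T,t(38,325),(-.095,.22,L)),
     (S,s(291,557),(.095,-.22,L)),(S,s(723,522),(.095,.22,L)),(S,s(271,445),(-.095,-.22,L)),(S,s(655,418),(-.095,.22,L)),
     (T,t(276,194),(-.015,-.045,.152)),(S,s(453,369),(-.015,-.045,.152)),(T,t(411,174),(-.015,-.165,.159)),(S,s(333,370),(-.015,-.165,.159)),
     (S,s(535,466),(.052,.03,.077)),(S,s(703,454),(.052,.2,.077))]))
    print("rack",*pose([(T,t(515,52),(.105,.1,None)),(T,t(708,11),(.105,-.1,None)),(T,t(758,212),(-.105,-.1,None)),(T,t(562,260),(-.105,.1,None)),
     (S,s(24,597),(.105,-.1,None)),(S,s(233,575),(.105,.1,None)),(S,s(24,463),(-.105,-.1,None)),(S,s(205,443),(-.105,.1,None))]))
    print("peg",tri(t(276,194),s(453,369)));print("dry",tri(t(411,174),s(333,370)))
    print("board far top",tri(t(563,71),s(187,443)),"near",tri(t(598,235),s(173,361)))
    print("bottle base",tri(t(690,62),s(66,462)))
E
python3 fit.py
```

```text
stand [0.49721983 0.19066934 0.17230004 0.005     ] [[-0.9, -1.1], [0.2, -1.7], [0.1, 0.7], [-1.0, -0.2], [-0.5, 0.7], [1.2, 0.1], [-1.1, -1.4], [-0.1, -1.8], [0.1, 0.3], [0.0, -0.6], [0.7, -0.6], [-0.2, -0.2], [0.9, -1.0], [-0.3, -1.3]]
rack [ 0.55853247 -0.18532802  0.23175039  0.00642612] [[-1.1, -0.0], [0.2, -0.8], [0.4, 1.7], [-1.0, 0.3], [-0.8, 0.7], [0.1, -1.2], [-0.9, 0.3], [0.4, 0.4]]
peg (array([0.49084285, 0.14406234, 0.15072802]), array([ 0.10812517,  0.00591977,  0.12205523, -0.00915682]))
dry (array([0.50959167, 0.02654654, 0.15779905]), array([ 0.1830178 , -0.00228402,  0.20495674, -0.0053491 ]))
board far top (array([ 0.60403714, -0.1057602 ,  0.13481835]), array([ 0.0845401 , -0.00789583,  0.08744121,  0.00285308])) near (array([ 0.45925812, -0.13780025,  0.13054846]), array([ 0.02510069, -0.00258293,  0.02917102,  0.00115271]))
bottle base (array([ 0.615624  , -0.21978969,  0.11743148]), array([-0.85699459,  0.13718798, -0.87792452, -0.07102048]))
```

The enlarged views agree: stand yaw is 0.172 and rack yaw about 0.225. The free peg is the y=-45 one, with its tip at about (0.491,0.144,0.151). I'll plan the bottle pick with the tool tilted 25° back towards the robot.

```bash
cat >> h.py <<'E'
RK=(np.array([.5585,-.1853,0]),.225); ST=(np.array([.4972,.1907,0]),.172)
def w(fr,p):
    return fr[0]+R.from_euler('z',fr[1]).apply(p)
def tool(yaw,tilt):
    # tool x forward along yaw, z down; tilt>0: fingertips point back to robot (deg)
    return R.from_euler('z',yaw)*R.from_euler('y',np.radians(tilt))*R.from_matrix(np.array([[1,0,0],[0,-1,0],[0,0,-1.]]))
def cur():
    s=robot.sense(); q=s["orientation"]; return s["eef_pos"],R.from_quat([q[1],q[2],q[3],q[0]]),s
def go(p,Rt):
    p0,R0,s=cur(); d=R0.inv().apply(np.array(p)-p0)/.3; r=(R0.inv()*Rt).as_rotvec()/(np.pi/2)
    print("d",np.round(d,4),"r",np.round(r,4)); return d,r
E
python3 - <<'E'
from h import *
b=w(RK,[.048,-.048,.115]); m=R.from_euler('z',.225).apply([-np.cos(np.pi/6),0,-.5])
Rt=tool(.225,25); print(Rt.as_matrix())
g=b+m*.040; tcp=g+Rt.apply([0,0,.019]); print("base",b,"grasp",g,"tcp",tcp)
p0,R0,s=cur(); print((R0.inv()*Rt).as_rotvec(), (R0.inv()*tool(-1.2,0)).as_rotvec())
hov=tcp-Rt.apply([0,0,.12]); print(hov)
print("mid");go([.5,.15,.33],tool(1.57,0));
E
```

```text
[[ 0.88346349  0.22310636 -0.41196579]
 [ 0.20220303 -0.97479411 -0.09428882]
 [-0.42261826  0.         -0.90630779]]
base [ 0.61599922 -0.22138101  0.115     ] grasp [ 0.58223136 -0.22910964  0.095     ] tcp [ 0.57440401 -0.23090113  0.07778015]
[ 0.58161142 -0.13673072  2.6237554 ] [ 2.97112569e-05 -4.69077481e-05 -2.17839892e+00]
[ 0.62383991 -0.21958647  0.18653709]
mid
d [-1.503  -1.123  -0.3713] r [-0.     -0.      0.8498]
```

Emit:
apply_moves --steps '[1, -0.1, -0.05, -0.4, 0, 0, 0.1, 1, -0.9, -0.4, -0.4, 0, 0, 0.85, 1, -0.9, -0.4, -0.4, 0, 0, 0.85, 1, -0.9, -0.4, -0.4, 0, 0, 0.85, 1, -0.9, -0.4, -0.4, 0, 0, 0.85, 1, -0.9, -0.4, -0.4, 0, 0, 0.85, 1, -0.9, -0.4, -0.4, 0, 0, 0.85, 1, -0.9, -0.4, -0.4, 0, 0, 0.85, 1, -0.9, -0.4, -0.4, 0, 0, 0.85, 1, -0.9, -0.4, -0.4, 0, 0, 0.85, 1, -0.9, -0.4, -0.4, 0, 0, 0.85, 1, -0.9, -0.4, -0.4, 0, 0, 0.85]'

```text
time_s: 2.5
eef_pos: [0.3747, 0.4035, 0.3386]
orientation: [0.0, 0.706, 0.708, -0.0]
wrist_force: [-0.0, -0.1, -1.0]
grip_width: 1.003
finger_force: 0.0
```

Run:
```python
from h import *
p,_,s=cur(); print(p,s["joint_pos"],s["time_s"]); go([.56,.10,.36],tool(.6,0))
```

```text
[0.37474585 0.40345601 0.33855535] [ 7.29183278e-01 -2.09658915e-02  1.42899303e+00 -3.68877267e-05
  1.73374514e+00  7.26509360e-01] 2.5
d [-1.0132  0.6148 -0.0714] r [-0.000e+00  1.000e-04  6.197e-01]
```

Emit:
apply_moves --steps '[1, -1, 0.61, -0.07, 0, 0, 0.62, 1, -1, 0.61, -0.07, 0, 0, 0.62, 1, -1, 0.61, -0.07, 0, 0, 0.62, 1, -1, 0.61, -0.07, 0, 0, 0.62, 1, -1, 0.61, -0.07, 0, 0, 0.62, 1, -1, 0.61, -0.07, 0, 0, 0.62, 1, -1, 0.61, -0.07, 0, 0, 0.62, 1, -1, 0.61, -0.07, 0, 0, 0.62, 1, -1, 0.61, -0.07, 0, 0, 0.62]'

```text
time_s: 3.4
eef_pos: [0.558, 0.1023, 0.3592]
orientation: [-0.0, 0.956, 0.294, -0.0]
wrist_force: [0.6, 0.2, -0.3]
grip_width: 1.002
finger_force: 0.0
```

```bash
cat >> h.py <<'E'
def shot(c,name,things=()):
    p=robot.read_camera(c); cv2.imwrite(f"pics/{name}.png",p["img"][:,:,::-1]); np.savez(f"{name}.npz",**{k:p[k] for k in("img","mtx","view")})
    for n in things: print(name,n,[(np.round(d["centre"],1).tolist(),round(d["p"],2)) for d in robot.spot_in(n,p)[:2]])
    return p
E
python3 - <<'E'
from h import *
p,_,s=cur(); print(p,s["joint_pos"],s["time_s"])
shot("wrist","w1",["free_peg_tip","drying_bottle","board_rail","board_center","bottle_mouth"])
b=w(RK,[.048,-.048,.115]); m=R.from_euler('z',.225).apply([-np.cos(np.pi/6),0,-.5])
Rt=tool(.225,25); tcp=b+m*.04+Rt.apply([0,0,.019])
go(tcp-Rt.apply([0,0,.15]),Rt)
E
```

```text
[0.55795726 0.10226552 0.35923584] [9.07048328e-02 2.88094119e-02 1.34185284e+00 2.84081805e-04
 1.77173968e+00 1.06556838e+00] 3.4
w1 free_peg_tip [([230.6, 194.2], 0.77), ([459.6, 263.6], 0.67)]
w1 drying_bottle [([301.9, 237.2], 0.84)]
w1 board_rail [([132.4, 104.3], 0.81), ([306.2, 241.2], 0.51)]
w1 board_center [([397.9, 240.5], 0.71)]
w1 bottle_mouth [([462.1, 265.9], 0.75)]
d [-0.3858  1.033   0.4868] r [ 0.0518 -0.2747  0.234 ]
```

View pics/w1.png

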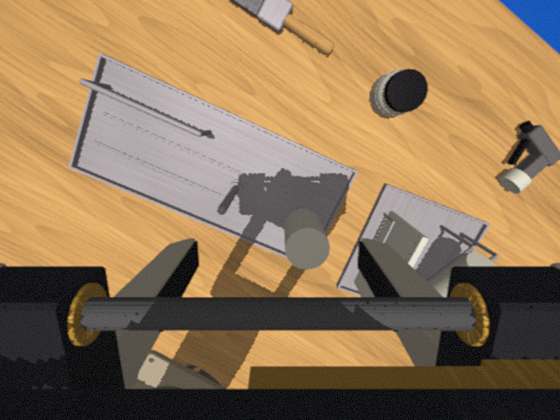

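The wrist view shows the stand at upper left, with its rail running from about (82,82), the peg near (224,210) and the drying bottle at (306,240). The rack is at lower right, partly hidden by the gripper. I'll move to the hover above the bottle.

Emit:
apply_moves --steps '[1, -0.38, 1, 0.2, 0.05, -0.27, 0.23, 1, -0.38, 1, 0.2, 0.05, -0.27, 0.23, 1, -0.38, 1, 0.2, 0.05, -0.27, 0.23, 1, -0.38, 1, 0.2, 0.05, -0.27, 0.23, 1, -0.38, 1, 0.2, 0.05, -0.27, 0.23, 1, -0.38, 1, 0.2, 0.05, -0.27, 0.23, 1, -0.38, 1, 0.2, 0.05, -0.27, 0.23, 1, -0.38, 1, 0.2, 0.05, -0.27, 0.23]'

```text
time_s: 4.5
eef_pos: [0.6312, -0.2124, 0.297]
orientation: [0.024, 0.971, 0.11, -0.213]
wrist_force: [-0.6, -0.1, 0.1]
grip_width: 0.997
finger_force: 0.0
```

Run:
```python
from h import *
p,_,s=cur(); print(p,s["joint_pos"],s["time_s"])
shot("wrist","w2",["bottle","bottle_mouth","board"])
b=w(RK,[.048,-.048,.115]); m=R.from_euler('z',.225).apply([-np.cos(np.pi/6),0,-.5])
Rt=tool(.225,25); tcp=b+m*.04+Rt.apply([0,0,.019])
go(tcp-Rt.apply([0,0,.09]),Rt)
go(tcp,Rt)
# project predicted points and save overlay
from fit import proj
C=np.load("w2.npz"); im=C["img"][:,:,::-1].copy()
for z in (.0,.088,.104,.13): print(z,proj(C,b+m*z))
ax=[b,b+m*.13]; 
for P in (b,b+m*.088,b+m*.13): cv2.circle(im,tuple(int(v) for v in proj(C,P)),4,(0,0,255),1)
side=R.from_euler('z',.225).apply([0,1,0])*.029
for k in(-1,1): cv2.line(im,tuple(int(v) for v in proj(C,b+k*side)),tuple(int(v) for v in proj(C,b+m*.088+k*side)),(0,0,255),1)
for k in(-.0863,.0637): cv2.circle(im,tuple(int(v) for v in proj(C,w(RK,[k,.067,.134]))),4,(255,0,0),1)
cv2.imwrite("pics/w2o.png",im)
```

```text
[ 0.63123512 -0.21236949  0.29699008] [-0.28561325  0.73950482  0.63233374 -0.24474761  2.13843758  0.96580376] 4.5
w2 bottle [([285.6, 147.8], 0.96)]
w2 bottle_mouth [([288.4, 146.3], 0.79)]
w2 board []
d [0.1242 0.0329 0.4601] r [ 0.0017 -0.0053  0.0034]
d [0.1217 0.0321 0.7601] r [ 0.0017 -0.0053  0.0034]
0.0 [283.37074721 132.66923489]
0.088 [282.34161693 169.80427718]
0.104 [282.19728869 175.01220388]
0.13 [281.98324216 182.73583924]
```

View pics/w2o.png

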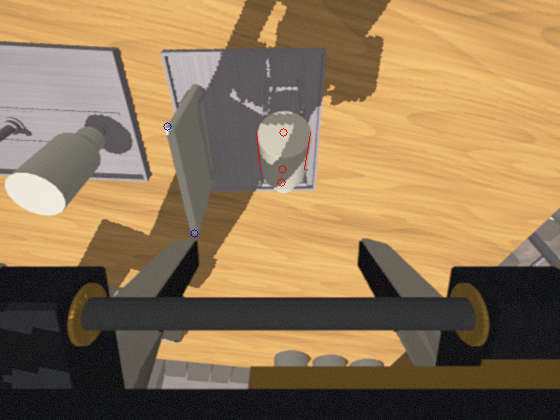

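The overlay matches: the bottle's base disc at (285,133) against a predicted (283,133), and the board's top edge from (168,127) to (195,237) against the prediction. I'll descend and grip.

Emit:
apply_moves --steps '[1, 0.12, 0.03, 0.1, 0, -0.005, 0.003, 1, 0.12, 0.03, 0.25, 0, -0.005, 0.003, 1, 0.12, 0.03, 0.4, 0, -0.005, 0.003, 1, 0.12, 0.03, 0.5, 0, -0.005, 0.003, 1, 0.12, 0.03, 0.6, 0, -0.005, 0.003, 1, 0.12, 0.03, 0.7, 0, -0.005, 0.003, 1, 0.12, 0.03, 0.75, 0, -0.005, 0.003, 1, 0.12, 0.03, 0.75, 0, -0.005, 0.003]'

```text
time_s: 5.5
eef_pos: [0.5729, -0.2303, 0.0786]
orientation: [0.025, 0.97, 0.11, -0.217]
wrist_force: [0.5, -0.5, 0.0]
grip_width: 1.002
finger_force: 0.0
```

Emit:
apply_moves --steps '[0, 0, 0, 0, 0, 0, 0, 0, 0, 0, 0, 0, 0, 0, 0, 0, 0, 0, 0, 0, 0, 0, 0, 0, 0, 0, 0, 0, 0, 0, 0, 0, 0, 0, 0, 0, 0, 0, 0, 0, 0, 0, 0, 0, 0, 0, 0, 0, 0]'

```text
time_s: 6.2
eef_pos: [0.5751, -0.2322, 0.0807]
orientation: [0.026, 0.97, 0.109, -0.215]
wrist_force: [2.2, -1.9, 3.5]
grip_width: 0.625
finger_force: 30.0
```

Run:
```python
from h import *
p,Q,s=cur(); print(p,s["joint_pos"],s["wrist_force"],s["grip_width"],s["finger_force"])
print(Q.inv().apply([0,0,.24])/.3)
```

```text
[ 0.57505045 -0.23224547  0.08066249] [-0.32969165  0.66879351  1.12947471 -0.22891061  1.71486821  1.02709972] [ 2.21162888 -1.87165429  3.54283653] 0.6251211951643233 29.98226484283805
[-0.33755273  0.00261733 -0.72529394]
```

Emit:
apply_moves --steps '[0, -0.02, 0, -0.04, 0, 0, 0, 0, -0.05, 0, -0.1, 0, 0, 0, 0, -0.1, 0, -0.21, 0, 0, 0, 0, -0.15, 0, -0.33, 0, 0, 0, 0, -0.2, 0, -0.44, 0, 0, 0, 0, -0.26, 0, -0.56, 0, 0, 0, 0, -0.31, 0, -0.66, 0, 0, 0, 0, -0.34, 0, -0.73, 0, 0, 0, 0, -0.34, 0, -0.73, 0, 0, 0]'

```text
time_s: 7.1
eef_pos: [0.5756, -0.2315, 0.328]
orientation: [0.027, 0.971, 0.109, -0.211]
wrist_force: [1.4, -0.3, -0.9]
grip_width: 0.63
finger_force: 30.0
```

Run:
```python
from h import *
p,Q,s=cur(); print(p,s["joint_pos"],s["wrist_force"],s["grip_width"],s["finger_force"])
peg=np.array([.491,.1445,.152]); Rf=tool(.2,25-60)
off=Q.inv().apply # tcp offset to bottle base in tool frame, from nominal
m0=R.from_euler('z',.225).apply([-np.cos(np.pi/6),0,-.5]); b0=w(RK,[.048,-.048,.115])
Rg=tool(.225,25); tb=Rg.inv().apply(b0-np.array([.5740,-.2313,.0795])); print("base in tool",tb,"m in tool",Rg.inv().apply(m0))
P=peg+[0,0,.20]-Rf.apply(tb); print("tcp target",P); go(P,Rf)
```

```text
[ 0.57556802 -0.23148589  0.3279677 ] [-0.328728    0.56172257  0.82506287 -0.26345773  2.10754248  0.92441862] [ 1.38537281 -0.32346607 -0.85187475] 0.6297753365606116 29.980816394090652
base in tool [ 0.02410748 -0.00029868 -0.05041142] m in tool [-5.73576436e-01 -5.25728345e-18  8.19152044e-01]
tcp target [0.50004372 0.1460285  0.2968779 ]
d [ 0.0708 -1.2835  0.072 ] r [0.003  0.662  0.0165]
```

Emit:
apply_moves --steps '[0, 0.01, -0.08, 0, 0, 0.04, 0, 0, 0.02, -0.18, 0, 0, 0.1, 0, 0, 0.03, -0.3, 0, 0, 0.18, 0, 0, 0.03, -0.4, 0.02, 0, 0.26, 0, 0, 0.04, -0.5, 0.02, 0, 0.34, 0, 0, 0.04, -0.6, 0.03, 0, 0.42, 0, 0, 0.05, -0.7, 0.03, 0, 0.5, 0, 0, 0.05, -0.8, 0.04, 0, 0.57, 0, 0, 0.06, -0.9, 0.05, 0, 0.63, 0.01, 0, 0.06, -0.97, 0.06, 0, 0.66, 0.015, 0, 0.06, -1, 0.06, 0, 0.66, 0.015, 0, 0.06, -1, 0.06, 0, 0.66, 0.015]'

```text
time_s: 8.3
eef_pos: [0.5149, 0.0644, 0.2955]
orientation: [-0.03, 0.951, 0.097, 0.293]
wrist_force: [0.3, -0.4, -0.5]
grip_width: 0.628
finger_force: 30.0
```

Run:
```python
from h import *
p,Q,s=cur(); print(p,s["joint_pos"],s["wrist_force"],s["grip_width"],s["finger_force"])
go([0.50004372,0.1460285,0.2968779],tool(.2,-35))
```

```text
[0.5149498  0.0643944  0.29547647] [-0.09839349 -0.75674037  2.17937519  0.18544304  1.14803318  1.24208046] [ 0.29807689 -0.37748549 -0.49393291] 0.6278483067016184 29.981432296335697
d [ 7.900e-03 -2.765e-01 -1.000e-04] r [-0.0016  0.0076  0.0019]
```

Emit:
apply_moves --steps '[0, 0, -0.06, 0, 0, 0.004, 0, 0, 0.005, -0.14, 0, 0, 0.007, 0, 0, 0.008, -0.22, 0, 0, 0.007, 0.001, 0, 0.008, -0.27, 0, 0, 0.007, 0.001, 0, 0.008, -0.276, 0, 0, 0.007, 0.001, 0, 0.008, -0.276, 0, 0, 0.007, 0.001]'

```text
time_s: 8.9
eef_pos: [0.5015, 0.1445, 0.2978]
orientation: [-0.03, 0.949, 0.096, 0.299]
wrist_force: [-0.6, 0.3, -1.7]
grip_width: 0.626
finger_force: 30.0
```

```bash
cat > fk.py <<'E'
from h import *
from scipy.optimize import least_squares
E=lambda a,t:R.from_euler(a,t)
def fk(q,k):
    r0,y0,h,e0,a,e1,b,L,ye=k
    v=E('y',q[4]).apply([0,0,L]); v=E('z',-q[3]).apply(v); v=E('y',q[2]).apply(v+[e1,ye,b]); v=E('y',q[1]).apply(v+[e0,0,a]); return E('z',q[0]).apply(v+[r0,y0,h])
E
python3 - <<'E'
from fk import *
p,Q,s=cur(); print(p,s["joint_pos"],s["wrist_force"])
go([0.50004372,0.1460285,0.2968779],tool(.2,-35))
D=[([1.2486,.1311,1.4893,0,1.523,0],[.1406,.5827,.2176]),([.7292,-.02097,1.429,0,1.7337,0],[.37475,.40346,.33856]),([.0907,.0288,1.34185,0,1.7717,0],[.55796,.10227,.35924]),
([-.2856,.7395,.6323,-.2447,2.1384,0],[.6312,-.2124,.2970]),([-.3297,.6688,1.1295,-.2289,1.7149,0],[.57505,-.23225,.08066]),([-.3287,.5617,.8251,-.2635,2.1075,0],[.57557,-.23149,.32797]),
([-.0984,-.7567,2.1794,.1854,1.148,0],[.51495,.06439,.29548]),(s["joint_pos"],p)]
for sg in(1,-1):
    f=lambda k:np.concatenate([fk(np.r_[q[:3],sg*q[3],q[4:]],k)-P for q,P in D])
    r=least_squares(f,[0,0,.35,0,.4,0,.4,.25,0]); print(sg,np.round(r.x,4),np.abs(r.fun).max())
E
python3 - <<'E'
from h import *
shot("scene","s3",["bottle_mouth","free_peg_tip"]);shot("top","t3",["bottle_mouth"])
a=cv2.imread("pics/s3.png")[100:250,260:440]; b=cv2.imread("pics/t3.png")[190:310,120:320]
a=cv2.resize(a,None,fx=3.3,fy=3.3,interpolation=2)[:,:594];b=cv2.resize(b,None,fx=1,fy=1)
cv2.imwrite("pics/s3c.png",a)
E
```

```text
[0.50151109 0.14453382 0.2977794 ] [ 0.16815812 -0.75817023  2.18014783  0.02176435  1.11032396  1.53371432] [-0.60553975  0.26364628 -1.67377806]
d [-0.0048 -0.0059  0.0003] r [-0.0008  0.0008  0.0008]
1 [ 0.017  -0.978   0.0315  0.0139 -0.1002 -0.0041  0.5685 -0.2968  1.0246] 0.03708941448228209
-1 [-0.      0.5042  0.318   0.      0.3691  0.0615  0.5534  0.3775 -0.453 ] 0.00010970891178566089
s3 bottle_mouth [([353.1, 108.5], 0.88)]
s3 free_peg_tip [([348.0, 198.1], 0.59)]
t3 bottle_mouth [([183.8, 251.2], 0.86)]
```

View pics/s3c.png

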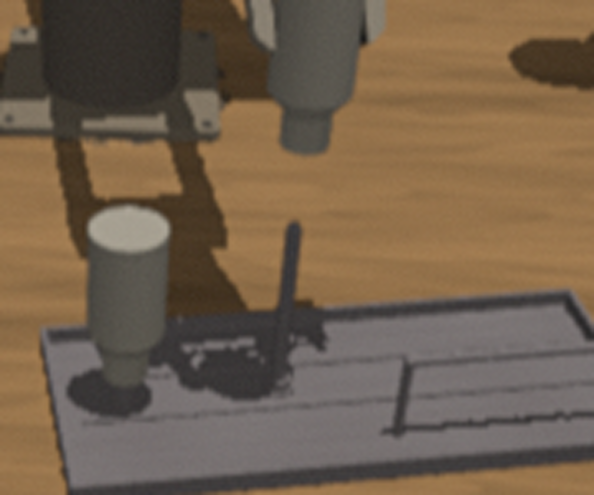

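Run:
```python
from fk import *
from fit import proj
S=np.load("s3.npz");T=np.load("t3.npz")
peg=np.array([.491,.1445,.152])
p,Q,s=cur(); tb=np.array([.0241,-.0003,-.0504]); m=Q.apply([-.5736,0,.8192]); b=p+Q.apply(tb); print("base",b,"m",m)
for n,P in (("peg",peg),("mouth",b+.13*m),("base",b)): print(n,P,proj(S,P)," top",proj(T,P))
k=[0,.5042,.318,0,.3691,.0615,.5534,.3775,-.453]
def full(q):
    q=np.r_[q[:3],-q[3],q[4]]; return fk(q,k), fk(q,k)-fk(q,np.r_[k[:7],0,k[8]])
for tilt in(-35,-30):
  for z in(.30,.2,.105):
    zt=tool(.2,tilt).apply([0,0,1])*.3775; P=np.array([.5,.146,z])
    r=least_squares(lambda q:np.concatenate([full(q)[0]-P,full(q)[1]-zt]),[.17,-.76,2.18,.02,1.1]); print(tilt,z,np.round(r.x,3),r.cost)
a=cv2.imread("pics/t3.png")[190:310,130:290]; cv2.imwrite("pics/t3c.png",cv2.resize(a,None,fx=4,fy=4,interpolation=2))
```

```text
base [0.49278401 0.14210216 0.35336646] m [-2.27749463e-04  4.35522625e-04 -1.00005268e+00]
peg [0.491  0.1445 0.152 ] [348.81072867 168.02822225]  top [199.50881675 260.4452844 ]
mouth [0.49275441 0.14215878 0.22335961] [350.62674472 141.87141217]  top [195.23185937 258.63504926]
base [0.49278401 0.14210216 0.35336646] [356.25403969  87.63930595]  top [183.27183563 256.44768425]
-35 0.3 [ 0.175 -0.762  2.179  0.016  1.114] 1.0136857276273288e-18
-35 0.2 [ 0.175 -0.743  2.348  0.018  0.925] 4.288371910669839e-30
-35 0.105 [ 0.175 -0.63   2.462  0.022  0.7  ] 3.0840351539543086e-19
-30 0.3 [ 0.177 -0.663  2.091  0.012  1.191] 1.1353514948418195e-26
-30 0.2 [ 0.177 -0.641  2.258  0.013  1.001] 2.6835907845091744e-29
-30 0.105 [ 0.177 -0.538  2.372  0.016  0.785] 2.128494434625615e-19
```

View pics/t3c.png

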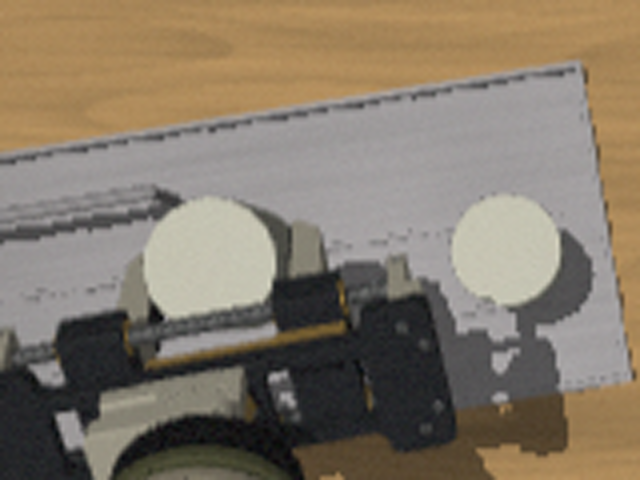

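The bottle hangs vertically above the peg. Its mouth is at about (352,143) in the scene and its base disc at about (182,255) in the top view, so it sits about 3 mm too far in x. I'll correct that while lowering.

Run:
```python
from h import *
p,Q,s=cur(); f=lambda v:print(np.round(Q.inv().apply(v)/.3,3))
f([-.003,.0005,0]);f([-.003,.0005,-.06]);f([-.003,.0005,-.11]);f([-.003,.0005,-.16])
```

```text
[-0.008 -0.004 -0.005]
[-0.122 -0.004  0.158]
[-0.218 -0.003  0.295]
[-0.314 -0.003  0.431]
```

Emit:
apply_moves --steps '[0, -0.008, -0.004, -0.005, 0, 0, 0, 0, -0.03, -0.004, 0.03, 0, 0, 0, 0, -0.07, -0.004, 0.08, 0, 0, 0, 0, -0.12, -0.004, 0.16, 0, 0, 0, 0, -0.14, -0.004, 0.185, 0, 0, 0, 0, -0.16, -0.003, 0.21, 0, 0, 0, 0, -0.18, -0.003, 0.24, 0, 0, 0, 0, -0.2, -0.003, 0.27, 0, 0, 0, 0, -0.218, -0.003, 0.295, 0, 0, 0, 0, -0.218, -0.003, 0.295, 0, 0, 0, 0, -0.218, -0.003, 0.295, 0, 0, 0]'

```text
time_s: 10.25
eef_pos: [0.4987, 0.145, 0.1885]
orientation: [-0.03, 0.949, 0.096, 0.299]
wrist_force: [0.1, 0.5, -1.0]
grip_width: 0.629
finger_force: 30.0
```

Run:
```python
from h import *
p,Q,s=cur(); print(p,s["joint_pos"],s["wrist_force"],s["wrist_torque"],s["finger_force"])
f=lambda v:print(np.round(Q.inv().apply(v)/.3,3))
for z in (.04,.07,.075,.08,.085,.09): f([0,0,-z])
shot("scene","s4"); a=cv2.imread("pics/s4.png")[120:260,280:430]; cv2.imwrite("pics/s4c.png",cv2.resize(a,None,fx=4,fy=4,interpolation=2))
```

```text
[0.49869816 0.14501155 0.18848286] [ 0.17163713 -0.74182964  2.36878632  0.02193488  0.90395988  1.53367247] [ 0.13866727  0.48261189 -0.96776626] [-0.08083543  0.48662527  0.01194878] 29.981086291372776
[-0.076  0.     0.109]
[-0.134  0.     0.191]
[-0.143  0.     0.205]
[-0.153  0.     0.218]
[-0.163  0.     0.232]
[-0.172  0.     0.246]
```

View pics/s4c.png

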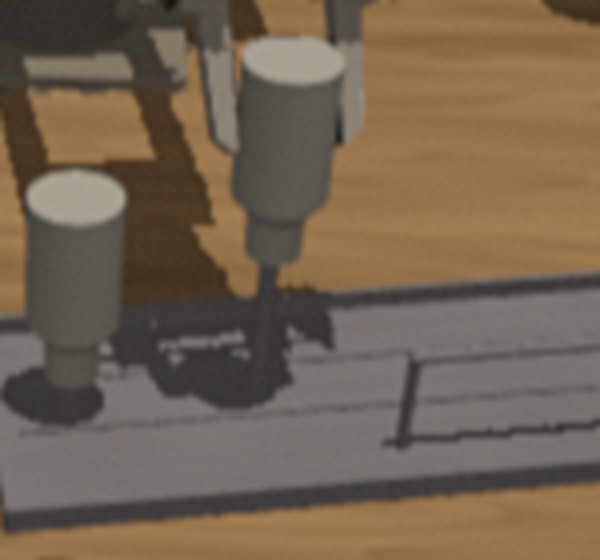

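The peg has entered the neck at about (270,265), nearly centred. I'll lower on.

Emit:
apply_moves --steps '[0, -0.02, 0, 0.027, 0, 0, 0, 0, -0.04, 0, 0.055, 0, 0, 0, 0, -0.06, 0, 0.083, 0, 0, 0, 0, -0.08, 0, 0.11, 0, 0, 0, 0, -0.1, 0, 0.14, 0, 0, 0, 0, -0.12, 0, 0.17, 0, 0, 0, 0, -0.134, 0, 0.191, 0, 0, 0, 0, -0.143, 0, 0.205, 0, 0, 0, 0, -0.143, 0, 0.205, 0, 0, 0, 0, -0.143, 0, 0.205, 0, 0, 0]'

```text
time_s: 11.3
eef_pos: [0.499, 0.1451, 0.1137]
orientation: [-0.03, 0.949, 0.095, 0.299]
wrist_force: [-0.3, -0.3, -0.4]
grip_width: 0.626
finger_force: 30.0
```

Emit:
apply_moves --steps '[0, -0.006, 0, 0.009, 0, 0, 0, 0, -0.006, 0, 0.009, 0, 0, 0, 0, -0.012, 0, 0.018, 0, 0, 0, 0, -0.012, 0, 0.018, 0, 0, 0, 0, -0.012, 0, 0.018, 0, 0, 0]'

```text
time_s: 11.8
eef_pos: [0.4988, 0.1451, 0.1068]
orientation: [-0.03, 0.949, 0.095, 0.299]
wrist_force: [-0.1, 0.5, -0.1]
grip_width: 0.628
finger_force: 30.0
```

Emit:
apply_moves --steps '[0, -0.004, 0, 0.0055, 0, 0, 0, 0, -0.004, 0, 0.0055, 0, 0, 0, 0, -0.008, 0, 0.011, 0, 0, 0, 0, -0.008, 0, 0.011, 0, 0, 0, 0, -0.008, 0, 0.011, 0, 0, 0]'

```text
time_s: 12.3
eef_pos: [0.5, 0.1453, 0.1043]
orientation: [-0.031, 0.948, 0.095, 0.301]
wrist_force: [0.2, -0.0, 4.9]
grip_width: 0.629
finger_force: 30.0
```

The peg took up 4.9 N, so the bottle is seated. I'll release it and retreat along the tool axis.

Emit:
apply_moves --steps '[0.9, 0, 0, 0, 0, 0, 0, 0.9, 0, 0, 0, 0, 0, 0, 0.9, 0, 0, 0, 0, 0, 0, 0.9, 0, 0, 0, 0, 0, 0, 0.9, 0, 0, -0.05, 0, 0, 0, 0.9, 0, 0, -0.12, 0, 0, 0, 0.9, 0, 0, -0.2, 0, 0, 0, 0.9, 0, 0, -0.3, 0, 0, 0, 0.9, 0, 0, -0.4, 0, 0, 0, 0.9, 0, 0, -0.5, 0, 0, 0, 0.9, 0, 0, -0.6, 0, 0, 0]'

```text
time_s: 13.4
eef_pos: [0.4588, 0.1478, 0.1591]
orientation: [-0.027, 0.949, 0.095, 0.299]
wrist_force: [-0.5, -0.0, -0.2]
grip_width: 0.904
finger_force: 0.0
```

Run:
```python
from h import *
p,Q,s=cur(); print(p,s["joint_pos"],s["time_s"])
shot("scene","s5",["bottle"]); a=cv2.imread("pics/s5.png")[140:260,180:440]; cv2.imwrite("pics/s5c.png",cv2.resize(a,None,fx=3,fy=3,interpolation=2))
# board top grasp hover
c=np.array([.5316,-.1218,.134]); print(w(RK,[-.0116,.067,.134]))
go([.5316,-.1215,.25],tool(.222,0))
```

```text
[0.4588241  0.14779745 0.15912153] [ 0.21680861 -0.89097312  2.49798938 -0.01845307  0.92497104  1.59495933] 13.4
s5 bottle [([347.8, 181.6], 0.81)]
[ 0.53224426 -0.12257683  0.134     ]
d [ 0.2211  0.9294 -0.2092] r [ 0.0075 -0.3881 -0.014 ]
```

View pics/s5c.png

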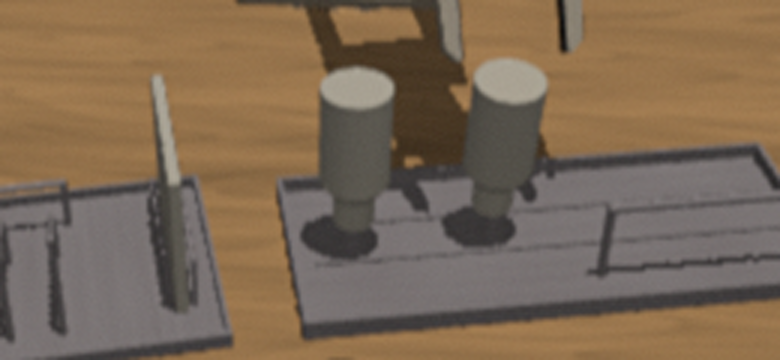

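Both bottles hang upside down on their pegs, with ours at about (508,90) in the crop, level and seated. I'll lift clear, level the tool, then go to the board.

Emit:
apply_moves --steps '[0.9, 0.08, 0, -0.07, 0, 0, 0, 0.9, 0.16, 0, -0.14, 0, 0, 0, 0.9, 0.24, 0, -0.21, 0, 0, 0, 0.9, 0.32, 0, -0.28, 0, 0, 0, 0.9, 0.39, 0, -0.34, 0, -0.05, 0, 0.9, 0.39, 0, -0.34, 0, -0.2, 0, 0.9, 0.39, 0, -0.34, 0, -0.388, 0, 0.9, 0.39, 0, -0.34, 0, -0.388, 0, 0.9, 0.39, 0, -0.34, 0, -0.388, 0, 0.9, 0.39, 0, -0.34, 0, -0.388, 0]'

```text
time_s: 14.5
eef_pos: [0.4968, 0.1554, 0.308]
orientation: [0.003, 0.995, 0.098, -0.002]
wrist_force: [-0.0, -0.8, -0.2]
grip_width: 0.903
finger_force: 0.0
```

Run:
```python
from h import *
p,Q,s=cur(); print(p,s["joint_pos"],s["time_s"])
go([.5316,-.1215,.26],tool(.222,0))
```

```text
[0.49677792 0.15539814 0.30797442] [ 0.20797262 -0.09944058  1.55929963 -0.00459709  1.6870724   1.58144785] 14.5
d [-0.0658  0.9271  0.1646] r [ 0.0029  0.0034 -0.016 ]
```

Emit:
apply_moves --steps '[0.6, 0, 0.12, 0, 0, 0, 0, 0.6, -0.02, 0.28, 0, 0, 0, 0, 0.6, -0.03, 0.44, 0, 0, 0, 0, 0.6, -0.04, 0.6, 0, 0, 0, -0.01, 0.6, -0.06, 0.76, 0.05, 0, 0, -0.016, 0.6, -0.066, 0.88, 0.1, 0, 0, -0.016, 0.6, -0.066, 0.927, 0.16, 0, 0, -0.016, 0.6, -0.066, 0.927, 0.16, 0, 0, -0.016, 0.6, -0.066, 0.927, 0.16, 0, 0, -0.016]'

```text
time_s: 15.4
eef_pos: [0.5303, -0.1208, 0.2643]
orientation: [0.002, 0.994, 0.111, 0.001]
wrist_force: [0.5, 0.2, 0.5]
grip_width: 0.601
finger_force: 0.0
```

Run:
```python
from h import *
from fit import proj
p,Q,s=cur(); print(p,s["time_s"])
shot("wrist","w6",["board_center"])
C=np.load("w6.npz"); im=C["img"][:,:,::-1].copy()
for x in(-.0866,.0634):
    q=proj(C,w(RK,[x,.067,.134])); print(q); cv2.circle(im,tuple(int(v) for v in q),5,(0,0,255),1)
cv2.imwrite("pics/w6o.png",im)
go([.5316,-.1220,.106],tool(.222,0))
```

```text
[ 0.53028914 -0.12084698  0.26425254] 15.4
w6 board_center [([278.2, 195.5], 0.8)]
[279.87812328 265.41179599]
[279.43948123 117.64978264]
d [-0.0017  0.0029  0.5317] r [ 0.0036 -0.0022  0.001 ]
```

View pics/w6o.png

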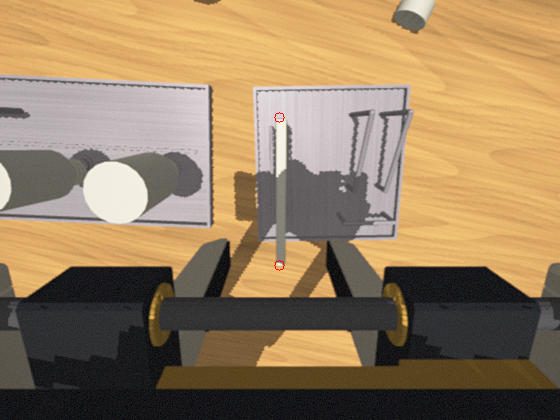

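The overlay circles, at (280,118) and (280,265), sit right on the ends of the board's top edge. I'll descend and grip.

Emit:
apply_moves --steps '[0.6, 0, 0.003, 0.08, 0, 0, 0, 0.6, 0, 0.003, 0.22, 0, 0, 0, 0.6, 0, 0.003, 0.35, 0, 0, 0, 0.6, 0, 0.003, 0.45, 0, 0, 0, 0.6, 0, 0.003, 0.53, 0, 0, 0, 0.6, 0, 0.003, 0.53, 0, 0, 0, 0.6, 0, 0.003, 0.53, 0, 0, 0, 0, 0, 0.003, 0.53, 0, 0, 0, 0, 0, 0.003, 0.53, 0, 0, 0, 0, 0, 0.003, 0.53, 0, 0, 0, 0, 0, 0.003, 0.53, 0, 0, 0, 0, 0, 0.003, 0.53, 0, 0, 0]'

```text
time_s: 16.7
eef_pos: [0.5315, -0.1231, 0.1053]
orientation: [0.002, 0.994, 0.111, 0.001]
wrist_force: [0.6, 0.4, -0.2]
grip_width: 0.22
finger_force: 0.0
```

Emit:
apply_moves --steps '[0, 0, 0, 0, 0, 0, 0, 0, 0, 0, 0, 0, 0, 0, 0, 0, 0, 0, 0, 0, 0]'

```text
time_s: 17.0
eef_pos: [0.5313, -0.123, 0.105]
orientation: [0.002, 0.994, 0.111, 0.001]
wrist_force: [0.2, -0.2, 1.2]
grip_width: 0.107
finger_force: 30.0
```

Run:
```python
from h import *
p,Q,s=cur(); print(p,Q.as_matrix().round(4),s["wrist_force"],s["wrist_torque"])
```

```text
[ 0.5312754  -0.12299179  0.10498081] [[ 9.754e-01  2.205e-01  1.800e-03]
 [ 2.205e-01 -9.754e-01 -4.300e-03]
 [ 8.000e-04  4.600e-03 -1.000e+00]] [ 0.23842319 -0.22882246  1.1840613 ] [ 0.01940209  0.20571129 -0.01143733]
```

Emit:
apply_moves --steps '[0, 0, 0, -0.03, 0, 0, 0, 0, 0, 0, -0.09, 0, 0, 0, 0, 0, 0, -0.18, 0, 0, 0, 0, 0, 0, -0.3, 0, 0, 0, 0, 0, 0, -0.42, 0, 0, 0, 0, 0, 0, -0.54, 0, 0, 0, 0, 0, 0, -0.66, 0, 0, 0, 0, 0, 0, -0.76, 0, 0, 0, 0, 0, 0, -0.83, 0, 0, 0, 0, 0, 0, -0.83, 0, 0, 0]'

```text
time_s: 18.0
eef_pos: [0.532, -0.1222, 0.3584]
orientation: [0.004, 0.994, 0.111, 0.004]
wrist_force: [0.3, -0.4, -1.2]
grip_width: 0.106
finger_force: 30.0
```

```bash
cat >> h.py <<'E'
A=np.radians(14.6); RP=tool(.172+np.pi/2,0)*R.from_rotvec([-A,0,0])
def place(dx=0,dz=0): return w(ST,[.0564+dx,.115,.103+dz])
E
python3 - <<'E'
from h import *
p,Q,s=cur(); print(p,s["joint_pos"],s["wrist_force"],s["finger_force"],place())
go(place(0,.25),RP)
E
```

```text
[ 0.53195585 -0.12219991  0.35837342] [-0.31735504 -0.04008504  1.4120794  -0.00350227  1.75992489  1.03041373] [ 0.34534614 -0.37964436 -1.21967699] 29.998307526111603 [0.53308517 0.31365615 0.103     ]
d [ 0.324  -1.4164  0.0088] r [-0.1225  0.1237 -0.9619]
```

Emit:
apply_moves --steps '[0, 0.02, -0.06, 0, 0, 0, -0.05, 0, 0.05, -0.16, 0, 0, 0, -0.12, 0, 0.08, -0.28, 0, 0, 0, -0.2, 0, 0.1, -0.4, 0, 0, 0, -0.28, 0, 0.13, -0.52, 0, 0, 0, -0.36, 0, 0.15, -0.64, 0, 0, 0, -0.44, 0, 0.17, -0.76, 0, 0, 0, -0.52, 0, 0.19, -0.86, 0, 0, 0, -0.6, 0, 0.2, -0.94, 0, 0, 0, -0.66, 0, 0.22, -1, 0, 0, 0, -0.7, 0, 0.22, -1, 0, 0, 0, -0.7]'

```text
time_s: 19.1
eef_pos: [0.5281, 0.1874, 0.3505]
orientation: [0.001, 0.788, 0.616, -0.002]
wrist_force: [-0.7, 1.1, -1.2]
grip_width: 0.106
finger_force: 30.0
```

Run:
```python
from h import *
p,Q,s=cur(); print(p,s["joint_pos"],s["finger_force"])
go(place(0,.25),RP)
```

```text
[0.52814115 0.18738975 0.35053794] [ 0.25207294  0.00985883  1.37672599 -0.00392781  1.75705016  0.49581438] 29.997855126857758
d [ 0.4123 -0.0859 -0.01  ] r [-0.1604  0.0365 -0.2633]
```

Emit:
apply_moves --steps '[0, 0.06, -0.01, 0, -0.02, 0, -0.03, 0, 0.14, -0.03, 0, -0.05, 0.01, -0.08, 0, 0.23, -0.05, 0, -0.09, 0.02, -0.15, 0, 0.32, -0.07, 0, -0.12, 0.03, -0.21, 0, 0.39, -0.08, -0.01, -0.15, 0.036, -0.25, 0, 0.412, -0.086, -0.01, -0.16, 0.036, -0.263, 0, 0.412, -0.086, -0.01, -0.16, 0.036, -0.263, 0, 0.412, -0.086, -0.01, -0.16, 0.036, -0.263]'

```text
time_s: 19.9
eef_pos: [0.5345, 0.3103, 0.3544]
orientation: [0.083, 0.641, 0.757, 0.096]
wrist_force: [-0.5, -0.7, -1.0]
grip_width: 0.108
finger_force: 30.0
```

Run:
```python
from h import *
from fit import proj
p,Q,s=cur(); print(p,s["joint_pos"],s["wrist_force"],s["wrist_torque"])
go(place(0,.25),RP); go(place(0,.10),RP)
for c in("scene","top","wrist"): shot(c,"v7"+c,["board_rail","board_center"])
rail=w(ST,[.052,.115,.073]); bc=p+Q.apply([0,0,.101-.065])
for c in("scene","top","wrist"):
    C=np.load(f"v7{c}.npz"); print(c,"rail",proj(C,rail),"bc",proj(C,bc))
```

```text
[0.53445483 0.31030064 0.35443085] [ 0.49397942 -0.07601414  1.47567937 -0.08348328  1.50080842  0.32497137] [-0.5474766  -0.66672311 -1.00119282] [-0.10726722  0.27009075 -0.02331113]
d [ 0.0118 -0.0038  0.0039] r [ 0.0001  0.0022 -0.0043]
d [ 0.0126 -0.1299  0.4877] r [ 0.0001  0.0022 -0.0043]
v7scene board_rail [([410.9, 208.7], 0.67)]
v7scene board_center [([443.8, 115.7], 0.65)]
v7top board_rail [([131.6, 241.6], 0.77)]
v7top board_center [([110.7, 220.8], 0.56)]
v7wrist board_rail [([219.4, 172.6], 0.82), ([276.4, 214.6], 0.61)]
v7wrist board_center [([278.0, 213.7], 0.81)]
scene rail [417.89172876 206.57243433] bc [439.91840465 115.26831825]
top rail [130.02233386 243.34460611] bc [ 92.84403257 227.36844818]
wrist rail [224.50491127 172.59534291] bc [277.85104293 231.17831019]
```

Run:
```python
from h import *
from fit import proj
for nm in("top0","v7scene"):
    C=np.load(nm+".npz"); im=cv2.cvtColor(C["img"],cv2.COLOR_RGB2GRAY).astype(np.float32)
    for z,lo,hi in((.077,.03,.075),(.018,.08,.105)):
        xs=np.arange(lo,hi,.0025); acc=[]
        for x in xs:
            P=[proj(C,w(ST,[x,y,z])) for y in np.linspace(.05,.18,40)]
            P=np.array(P,np.float32); acc.append(cv2.remap(im,P[:,:1],P[:,1:],cv2.INTER_LINEAR).mean())
        print(nm,z,[(round(x*1000,1),int(a)) for x,a in zip(xs,acc)])
```

```text
top0 0.077 [(np.float64(30.0), 139), (np.float64(32.5), 140), (np.float64(35.0), 123), (np.float64(37.5), 80), (np.float64(40.0), 74), (np.float64(42.5), 97), (np.float64(45.0), 124), (np.float64(47.5), 111), (np.float64(50.0), 123), (np.float64(52.5), 126), (np.float64(55.0), 124), (np.float64(57.5), 139), (np.float64(60.0), 140), (np.float64(62.5), 138), (np.float64(65.0), 138), (np.float64(67.5), 139), (np.float64(70.0), 139), (np.float64(72.5), 140)]
top0 0.018 [(np.float64(80.0), 141), (np.float64(82.5), 142), (np.float64(85.0), 136), (np.float64(87.5), 109), (np.float64(90.0), 103), (np.float64(92.5), 134), (np.float64(95.0), 134), (np.float64(97.5), 131), (np.float64(100.0), 131), (np.float64(102.5), 131)]
v7scene 0.077 [(np.float64(30.0), 98), (np.float64(32.5), 100), (np.float64(35.0), 102), (np.float64(37.5), 103), (np.float64(40.0), 104), (np.float64(42.5), 103), (np.float64(45.0), 99), (np.float64(47.5), 91), (np.float64(50.0), 81), (np.float64(52.5), 71), (np.float64(55.0), 66), (np.float64(57.5), 67), (np.float64(60.0), 73), (np.float64(62.5), 84), (np.float64(65.0), 94), (np.float64(67.5), 100), (np.float64(70.0), 101), (np.float64(72.5), 101)]
v7scene 0.018 [(np.float64(80.0), 67), (np.float64(82.5), 74), (np.float64(85.0), 83), (np.float64(87.5), 95), (np.float64(90.0), 101), (np.float64(92.5), 97), (np.float64(95.0), 84), (np.float64(97.5), 69), (np.float64(100.0), 62), (np.float64(102.5), 60)]
```

Emit:
apply_moves --steps '[0, 0.012, -0.004, 0.004, 0, 0.002, -0.004, 0, 0.012, -0.03, 0.1, 0, 0.002, -0.004, 0, 0.012, -0.06, 0.22, 0, 0.002, -0.004, 0, 0.012, -0.092, 0.34, 0, 0.002, -0.004, 0, 0.012, -0.12, 0.45, 0, 0.002, -0.004, 0, 0.013, -0.143, 0.54, 0, 0.002, -0.004, 0, 0.013, -0.163, 0.62, 0, 0.002, -0.004, 0, 0.013, -0.182, 0.69, 0, 0.002, -0.004, 0, 0.013, -0.197, 0.746, 0, 0.002, -0.004, 0, 0.013, -0.197, 0.746, 0, 0.002, -0.004, 0, 0.013, -0.197, 0.746, 0, 0.002, -0.004]'

```text
time_s: 21.45
eef_pos: [0.5334, 0.3151, 0.1238]
orientation: [0.082, 0.638, 0.76, 0.098]
wrist_force: [0.7, 1.2, -1.5]
grip_width: 0.104
finger_force: 30.0
```

Run:
```python
from h import *
p,Q,s=cur(); print(p,s["joint_pos"],s["wrist_force"],s["wrist_torque"])
for z in(.01,.004,0,-.003): go(place(0,z),RP)
go(place(-.003,0),RP)
```

```text
[0.53344166 0.31513551 0.12378454] [ 0.5003557   0.02209943  1.80180422 -0.09227788  1.07590163  0.36026151] [ 0.6728128   1.15534641 -1.51733916] [-0.09973837  0.22752038 -0.01794302]
d [-0.0047 -0.0111  0.0343] r [ 0.0011 -0.0005  0.0013]
d [-0.0047 -0.0162  0.0536] r [ 0.0011 -0.0005  0.0013]
d [-0.0047 -0.0195  0.0665] r [ 0.0011 -0.0005  0.0013]
d [-0.0047 -0.0221  0.0762] r [ 0.0011 -0.0005  0.0013]
d [-0.0046 -0.0292  0.064 ] r [ 0.0011 -0.0005  0.0013]
```

Emit:
apply_moves --steps '[0, -0.004, -0.006, 0.017, 0, 0, 0, 0, -0.004, -0.011, 0.034, 0, 0, 0, 0, -0.004, -0.014, 0.044, 0, 0, 0, 0, -0.004, -0.016, 0.053, 0, 0, 0, 0, -0.004, -0.018, 0.059, 0, 0, 0, 0, -0.004, -0.018, 0.059, 0, 0, 0, 0, -0.004, -0.018, 0.059, 0, 0, 0]'

```text
time_s: 22.15
eef_pos: [0.5331, 0.3138, 0.1053]
orientation: [0.082, 0.638, 0.759, 0.098]
wrist_force: [-0.4, 0.2, -1.5]
grip_width: 0.103
finger_force: 30.0
```

Emit:
apply_moves --steps '[0, 0, -0.001, 0.004, 0, 0, 0, 0, 0, -0.002, 0.007, 0, 0, 0, 0, 0, -0.003, 0.01, 0, 0, 0, 0, 0, -0.003, 0.01, 0, 0, 0, 0, 0, -0.003, 0.01, 0, 0, 0]'

```text
time_s: 22.65
eef_pos: [0.5335, 0.3139, 0.1028]
orientation: [0.083, 0.638, 0.759, 0.099]
wrist_force: [-0.9, 0.0, 2.6]
grip_width: 0.108
finger_force: 30.0
```

Emit:
apply_moves --steps '[0, 0, -0.003, -0.001, 0, 0, 0, 0, 0, -0.006, -0.0015, 0, 0, 0, 0, 0, -0.01, -0.0025, 0, 0, 0, 0, 0, -0.01, -0.0025, 0, 0, 0, 0, 0, -0.01, -0.0025, 0, 0, 0]'

```text
time_s: 23.15
eef_pos: [0.5305, 0.3134, 0.1027]
orientation: [0.083, 0.638, 0.759, 0.099]
wrist_force: [2.2, 0.2, 4.1]
grip_width: 0.107
finger_force: 30.0
```

Run:
```python
from h import *
p,Q,s=cur(); print(p,s["wrist_force"],s["wrist_torque"])
```

```text
[0.53050203 0.31342074 0.10269078] [2.1874616  0.15509333 4.06284323] [ 0.05962276 -0.77474048 -0.00586144]
```

Emit:
apply_moves --steps '[0, 0, -0.003, -0.001, 0, 0, 0, 0, 0, -0.007, -0.002, 0, 0, 0, 0, 0, -0.007, -0.002, 0, 0, 0, 0, 0, -0.007, -0.002, 0, 0, 0]'

```text
time_s: 23.55
eef_pos: [0.5282, 0.313, 0.1026]
orientation: [0.083, 0.638, 0.759, 0.099]
wrist_force: [3.3, -0.8, 5.0]
grip_width: 0.104
finger_force: 30.0
```

Run:
```python
from h import *
p,Q,s=cur(); print(p,s["wrist_force"],s["wrist_torque"])
print("stand-frame tcp",R.from_euler('z',-.172).apply(p-ST[0]), Q.as_matrix().round(3).tolist())
```

```text
[0.52820963 0.31296947 0.1026169 ] [ 3.26584604 -0.75049866  4.96657077] [ 0.19380256 -1.05770014 -0.05548936]
stand-frame tcp [0.05147887 0.11515792 0.1026169 ] [[-0.173, 0.952, 0.251], [0.985, 0.167, 0.045], [0.001, 0.255, -0.967]]
```

Emit:
apply_moves --steps '[0, 0, -0.004, -0.001, 0, 0, 0, 0, 0, -0.008, -0.002, 0, 0, 0, 0, 0, -0.013, -0.003, 0, 0, 0, 0, 0, -0.013, -0.003, 0, 0, 0]'

```text
time_s: 23.95
eef_pos: [0.5265, 0.3126, 0.1029]
orientation: [0.084, 0.638, 0.759, 0.101]
wrist_force: [18.3, 4.2, -6.2]
grip_width: 0.112
finger_force: 30.0
```

Run:
```python
from h import *
p,Q,s=cur(); print(p,s["wrist_force"],s["wrist_torque"])
```

```text
[0.52648083 0.31262811 0.10293812] [18.27808121  4.22323972 -6.16781758] [ 0.78302294 -3.35396433  0.05311995]
```

Emit:
apply_moves --steps '[0, 0, 0.006, 0.003, 0, 0, 0, 0, 0, 0.006, 0.004, 0, 0, 0, 0, 0, 0.006, 0.004, 0, 0, 0]'

```text
time_s: 24.25
eef_pos: [0.5277, 0.3129, 0.1027]
orientation: [0.083, 0.638, 0.759, 0.1]
wrist_force: [9.4, 0.9, 3.0]
grip_width: 0.105
finger_force: 30.0
```

Contact with both the rail (about 9 N) and the tray. I'll release with a small opening and withdraw along the tool axis.

Emit:
apply_moves --steps '[0.3, 0, 0.002, 0, 0, 0, 0, 0.3, 0, 0.002, 0, 0, 0, 0, 0.3, 0, 0.002, 0, 0, 0, 0, 0.3, 0, 0.002, 0, 0, 0, 0, 0.3, 0, 0.002, -0.03, 0, 0, 0, 0.3, 0, 0.002, -0.08, 0, 0, 0, 0.3, 0, 0.002, -0.15, 0, 0, 0, 0.3, 0, 0.002, -0.25, 0, 0, 0, 0.3, 0, 0.002, -0.35, 0, 0, 0, 0.3, 0, 0.002, -0.45, 0, 0, 0, 0.3, 0, 0.002, -0.45, 0, 0, 0]'

```text
time_s: 25.35
eef_pos: [0.4943, 0.3081, 0.2398]
orientation: [0.084, 0.637, 0.759, 0.103]
wrist_force: [0.6, -0.2, 0.5]
grip_width: 0.303
finger_force: 0.0
```

Run:
```python
from h import *
from fit import proj
p,Q,s=cur(); print(p,s["wrist_force"],s["grip_width"])
def th(x,a,y=.115):
    u=np.array([-np.sin(a),0,np.cos(a)]);t=np.array([np.cos(a),0,np.sin(a)]); c=np.array([x,y,.004])
    return [c+t*o+u*l+[0,k*.075,0] for k in(-1,1) for o,l in((0,.13),(.01,.13),(.01,0))]
for c in("scene","top"):
    shot(c,"v8"+c,["board","board_center","bottle"])
    C=np.load(f"v8{c}.npz"); D=np.load(("v7scene" if c=="scene" else "top0")+".npz")
    d=cv2.absdiff(C["img"],D["img"]).max(2); 
    g=cv2.cvtColor(C["img"],cv2.COLOR_RGB2GRAY)
    for a in (14,17,20):
        x=.056+.073*np.tan(np.radians(a)); print(c,a,[np.round(proj(C,w(ST,P)),0).tolist() for P in th(x,np.radians(a))])
# bright (board) pixels in scene region
    g=C["img"].astype(int)
    m=(g.min(2)>110) if c=="scene" else (g.min(2)>165)
    ys,xs=np.where(m[150:290,50:480] if c=="top" else m[150:260,370:480]); oy,ox=(150,50) if c=="top" else (150,370)
    n,lab,st,ce=cv2.connectedComponentsWithStats((m).astype(np.uint8)); print([s.tolist() for s in st[1:] if s[4]>60])
```

```text
[0.49433577 0.30806484 0.23976737] [ 0.57893945 -0.23804132  0.52552377] 0.3028547154459708
v8scene board [([419.9, 210.4], 0.9)]
v8scene board_center [([422.2, 208.9], 0.78)]
v8scene bottle [([347.9, 183.8], 0.71)]
scene 14 [[390.0, 187.0], [391.0, 188.0], [388.0, 239.0], [452.0, 182.0], [454.0, 184.0], [447.0, 234.0]]
scene 17 [[389.0, 187.0], [391.0, 188.0], [388.0, 240.0], [451.0, 183.0], [453.0, 184.0], [448.0, 235.0]]
scene 20 [[389.0, 187.0], [390.0, 188.0], [389.0, 241.0], [451.0, 183.0], [452.0, 184.0], [449.0, 236.0]]
[[469, 0, 11, 14, 69], [158, 66, 29, 12, 265], [338, 159, 24, 16, 287], [287, 162, 24, 14, 267], [0, 182, 23, 28, 77], [305, 200, 32, 13, 293], [352, 201, 20, 8, 80], [172, 203, 83, 58, 2707], [274, 204, 112, 43, 1834], [179, 208, 22, 7, 91], [350, 210, 31, 12, 288], [304, 214, 29, 12, 239], [164, 276, 16, 12, 126], [387, 284, 19, 13, 206]]
v8top board [([136.0, 239.2], 0.71)]
v8top board_center [([136.4, 236.1], 0.71)]
v8top bottle [([203.8, 259.9], 0.74), ([349.0, 234.5], 0.37)]
top 14 [[158.0, 241.0], [157.0, 236.0], [168.0, 227.0], [88.0, 252.0], [87.0, 247.0], [105.0, 237.0]]
top 17 [[158.0, 242.0], [158.0, 237.0], [167.0, 225.0], [89.0, 253.0], [88.0, 248.0], [104.0, 235.0]]
top 20 [[159.0, 243.0], [158.0, 238.0], [167.0, 223.0], [89.0, 254.0], [88.0, 249.0], [104.0, 233.0]]
[[243, 239, 27, 27, 572], [185, 246, 27, 27, 570]]
```

Run:
```python
from h import *
from fit import proj
for nm in("v8top","v8scene"):
    C=np.load(nm+".npz"); g=cv2.cvtColor(C["img"],cv2.COLOR_RGB2GRAY)
    for y in(.06,.115,.17):
        a=proj(C,w(ST,[.02,y,.1])); b=proj(C,w(ST,[.1,y,.0])); 
        c=int(round((a[0]+b[0])/2)); print(nm,y,"col",c,"from row",180 if 'sc' in nm else 215,g[180:246,c].tolist() if 'sc' in nm else g[215:262,c].tolist())
robot_shot=shot("wrist","v8wrist",["board","board_center","board_rail"])
```

```text
v8top 0.06 col 156 from row 215 [141, 141, 142, 145, 143, 142, 137, 139, 145, 149, 123, 89, 135, 130, 109, 108, 106, 104, 105, 108, 104, 108, 100, 83, 83, 104, 135, 118, 85, 79, 78, 78, 74, 78, 74, 73, 77, 77, 78, 77, 79, 80, 133, 108, 76, 78, 76]
v8top 0.115 col 132 from row 215 [135, 132, 136, 138, 142, 141, 143, 143, 140, 134, 141, 145, 140, 147, 108, 76, 131, 123, 106, 106, 105, 106, 107, 109, 91, 79, 77, 93, 95, 99, 97, 82, 72, 75, 70, 76, 76, 74, 73, 74, 128, 146, 146, 145, 145, 147, 146]
v8top 0.17 col 108 from row 215 [138, 139, 141, 143, 148, 143, 143, 142, 134, 133, 139, 136, 132, 134, 134, 136, 141, 150, 102, 126, 147, 122, 107, 104, 107, 107, 104, 82, 51, 30, 17, 28, 25, 25, 36, 30, 32, 32, 42, 40, 42, 43, 45, 43, 48, 65, 62]
v8scene 0.06 col 395 from row 180 [121, 121, 120, 118, 117, 115, 123, 144, 145, 117, 112, 113, 113, 114, 110, 113, 113, 114, 114, 112, 114, 114, 113, 114, 113, 115, 113, 112, 113, 112, 113, 111, 112, 112, 114, 112, 112, 112, 114, 114, 113, 114, 113, 112, 113, 114, 114, 112, 112, 112, 112, 111, 113, 114, 112, 113, 113, 104, 81, 62, 60, 60, 67, 96, 120
[... 160 characters left out ...]
113, 112, 112, 113, 111, 113, 112, 113, 113, 112, 112, 113, 113, 109, 112, 112, 112, 111, 112, 111, 112, 111, 112, 111, 112, 112, 113, 114, 108, 88, 65, 60, 60, 64, 88, 111, 123, 123, 127]
v8scene 0.17 col 439 from row 180 [126, 124, 124, 137, 151, 142, 118, 111, 112, 112, 113, 113, 111, 113, 113, 113, 114, 114, 113, 113, 111, 111, 112, 113, 113, 110, 112, 113, 114, 112, 111, 112, 113, 113, 112, 111, 113, 114, 110, 112, 113, 111, 112, 112, 113, 113, 111, 112, 111, 112, 112, 114, 113, 109, 93, 65, 58, 61, 62, 80, 106, 117, 119, 121, 122, 120]
v8wrist board [([279.4, 189.3], 0.65)]
v8wrist board_center [([278.9, 190.5], 0.63), ([215.5, 180.4], 0.44)]
v8wrist board_rail [([269.1, 193.0], 0.97)]
```

The edges show the board square to the rail at a slant of about 13°, with its foot on the tray just short of the back lip. The bottle is seated, so I'm handing in.

```bash
python3 -c "
from station import robot
print(robot.hand_in())"
```

```text
the job is handed in; nothing more can be done
None
```

I handed the job in after about 26 s of the 72 allowed: the bottle hangs upside down on the free peg and the board leans square against the rail at about 13°. Nothing was dropped or knocked, but the hand-in call did not return a verdict.

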